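Stow the toggle clamp and close the lock-out tray

TASK

Put the toggle clamp fixture upright into the empty front bay of the pulled-out tray. The tray's slide is locked at full extension: press its release lever down and keep it pressed while you start the tray inward, then push the tray fully home without slamming it. Leave the other tools alone, and the pliers in the rear bay.

Things in the scene. Friction and masses are not known exactly. Their poses are not given: they have to be found in the camera images.
- clamp_fixture: Toggle clamp fixture, loose, 0.42 kg: flat steel base 110 x 58 x 10 mm, two uprights, clamp arm, sloping red-tipped handle. 141 mm long, 64 high. Origin: on the underside under the middle of the 141 mm; z up, x towards the handle (base x = -71 to 39 mm, handle overhangs to 70), y across. Grip the uprights: a block y = -12 to 12, x = -6 to 24, z = 10 to 42 mm; handle over it up to 64, 15 mm wide.
- bay (a point): Centre of the floor of the tray's empty front bay, 10 mm above the bench. Axes are the tray's: x the way it is pushed in, y to the left of one looking that way, z up. The bay is 77 mm in x, 170 in y: the fixture goes in with its length along y, either way round. Above its floor the side walls are 35 mm high, the divider to the rear bay 25, the front panel (-x) 82.
- tray (a joint): How far the tray has been pushed in, m: 0 = fully extended and locked (2.5 mm of play), 0.150 = home, panel against the unit. Slide friction about 2 N; it stays where it is left.
- handle (a point): Middle of the dark bow handle on the tray's front panel: a level bar 9 mm thick, 90 mm long in y, 55 mm above the bench, centre 20 mm in front of the panel. Axes as for bay. The panel is 222 mm wide, 8 to 92 mm above the bench; pushing handle or panel along +x closes the tray. The unit behind is 100 mm high; its mouth is 160 mm from the panel's face when the tray is out.
- lever_pad (a point): Middle of the release lever's ribbed black thumb pad, upper face, 61 mm above the bench, over the left slide (+y side, 98 mm from the tray's middle line); moves with the tray. Pad 46 mm in x, 17 in y; 21 mm to +x a steel riser 10 mm high leads up to the pivot (40 mm to +x). Unit's mouth 75 mm to +x, front panel 77 mm to -x when the tray is out. Tray wall beside it: 45 mm above the bench.
- release_lever (a joint): Angle of the release lever, rad: 0 = up (sprung), 0.30 = down on its stop (pad 12 mm lower; 6 N there, 2.5 N at first). Its nose clears the catch from about 0.15 (pad 6 mm down). Hold it down for the first 15 mm of the tray's travel; after that it may be let go and springs up by itself. A finger on the pad pushed along +x bears on the riser and takes the tray along.
- pliers: Flat-nose pliers, 134 x 63 x 14 mm, loose in the tray's rear bay, 75 mm to +x of the bay point; origin in the middle of the underside. They stay there and travel with the tray.
- hex_keys: Holder with hex keys, 58 x 83 x 22 mm, a bystander on the bench; origin in the middle of its underside.
- spare_wheel: Grinding wheel with a hole, 68 mm across, 9 mm thick, a bystander on the bench; origin in the middle of its underside.
- screwdriver: Screwdriver, 142 mm long, 22 mm thick, a bystander on the bench; origin in the middle of its underside.

How it is judged:
By the outcome, as a careful person would: the job done as asked, in the order asked, and still so for the second after the job is handed in, with the robot touching nothing.
It also fails if it takes over 61 s, if anything falls off the work surface, if the arm or the gripper's body presses on something with over 40 N, if the wrist force passes 120 N, or if a joint passes its speed limit or range.

ROBOT

A 6-joint arm with a two-finger parallel gripper is mounted at the origin on a cart in front of the work surface, level with it; the furniture and walls round the work are solid. World frame = base frame: x ahead of the robot, y to its left, z up, the work surface at z = 0. Lengths are in m, angles in degrees, forces in N, time in s.
With the tool pointing down it reaches from about 0.35 to 0.875 m from the base axis. Payload 4.2 kg.
Tool frame: the origin (TCP) lies on the centre line of the jaws, within the pads' length; the fingertips stand 25 mm ahead of it and the grasp point (between the pads) lies 6 mm ahead of it (finger_overhang is the distance from the TCP to the fingertips, in m); z points along the fingers, y is the line along which they close (so a half turn about z gives the same grasp; the last joint's range is limited). The gripper opens to 87 mm and grips with 3 to 60 N. Pads are 19 mm wide; open, the fingers measure 117 mm over their backs; the gripper's body (75 mm by 190 mm) begins 51 mm behind the grasp point.
Start: joints at [-60.47, 22.042, 0.453, 0, -68.411, -14.817], TCP at [0.159, -0.604, 0.248] pointing down, gripper open.
Joint ranges: [-179.83, 179.83], [-69.29, 118.12], [-61.27, 80.66], [-181.25, 117.63], [-171.15, -9.14], [-177.46, 177.46]. Speed limits (degrees/s): [159.86, 159.86, 180, 180, 180, 180].

INTERFACE

Orientations are given as a 3x3 rotation matrix whose columns are the frame's x, y, z axes.
In Python, from station import sense, capture, finish_job, spot_in, tip_of, finger_overhang gives the robot as it stands. The module is installed in compiled form; this text tells all that it offers.
- The arm moves only by the tool servo_tool, never from a script. Its arguments are lists of equal length, an entry for each row: "slide": the shift along the tool's x, y, z in m, a list of three; "spin": the turn about the tool's z in degrees; "grip": the closure, from 0 (fully open) to 1 (shut). A call has exactly 5 rows; each row is the pose to reach, as a shift and turn from the pose commanded when the call began, along the tool's axes at that moment; what a row does not reach only later rows make up. A row lasts 1/12 s, in which the tool goes at most 41.7 mm and 7.16 degrees, less where a joint would pass 70% of its speed; a pose out of reach is approached as far as the arm can. A call with a gripper value outside its range is refused whole. The fingers move at their own pace and stop on an object; the grip force is fixed at half the most. Time passes only in rows, so rows that repeat a pose let the fingers close, or fill a call up. It gives the time, the measured TCP pose, the force, the opening and the grip force at its end, in the units of the state.
- sense(): the state, without advancing time (a new reading comes with each control period).
- capture(name): name is "scene" or "side" or "wrist"; returns a dict with "pixels" (384x512x3 uint8, blue, green, red), "depth" (384x512 float32, m along the optical axis (not along the pixel's ray), 0 where there is no reading), "fx", "fy", "cx", "cy" (pixels), "k1" (the pictures are not rectified: a ray, as slopes to the right and down, at radius r is drawn at 1 + k1 r^2 times it, then the intrinsics apply), "R" (3x3) and "t" (3): a world point X has camera coordinates R X + t; the wrist camera has in their place "hand_eye" (4x4, takes a point from camera to tool coordinates, whose origin is the TCP and whose axes are the flange's). Camera axes: x right, y down, z forward; pixel columns grow to the right and rows downward; lengths in m; the calibration is good to about 2 mm. A picture is of the moment at which its call begins: read the wrist's pose just before it.
- finish_job(): hands the job in; it is judged then, once.
Trained networks look in the newest picture that a camera, given by its name, has taken for a name from the list of things; names that differ only in an ending like _2 or _b are one class to them, and where a whole thing is asked for, a point or a joint stands for the part that bears it (a point fixed in the world has none). Each returns a list of dicts, best first, with "conf" (0 to 1); they miss things now and then, are a little off and sometimes report something else, mostly with a low value. They report only what shows in the picture. A call takes as long as a camera call.
- spot_in(thing, camera): "point" ([x, y, z] in m, in world coordinates, good to about 4 mm: the middle of the surface that is visible of it).
- tip_of(thing, camera): "point" ([x, y, z] in m, in world coordinates, good to about 4 mm: a listed point, or the origin of a listed thing).
The state is a dict: "time_s": time; "joints": joint angles; "joint_velocities": joint speeds; "effort": joint torques, N m; "tcp_pos": TCP position; "ee_rot": TCP orientation; "wrist_force": force on the tool from outside, world axes, zero at the start; "moment": the same for the moment, N m; "gripper_width": opening from 0.0 (shut) to 1.0 (fully open); "gripper_force": force on a finger pad.
Only numpy, scipy, OpenCV 4.12 (cv2) and the standard library are available. Lean on these libraries where they do the work, as an engineer would, in place of code of your own. Each camera call takes 0.05 s, during which the arm holds its last target. There are 200 camera calls.

## Working session

There is one attempt and no reset: what is moved stays moved. The work goes in short steps, Python scripts to look and compute and a tool call to move; the robot and the scene stay as the last step left them, time stands still between calls to the robot, and variables do not carry over. Pictures are saved under pics/ and viewed, at most 10 in all, crops included, and the job is handed in when it is done.

Besides the shell and the picture viewer there is one more tool, called after "Call:" by a JSON object that holds its "api" and its "payload", one argument or row to a line. servo_tool: Moves the arm, as the interface text tells. Its arguments: {"type":"object","properties":{"slide":{"type":"array"},"spin":{"type":"array"},"grip":{"type":"array"}},"required":["slide","spin","grip"]}

```bash
mkdir -p pics; cat > h.py <<'E'
import numpy as np, cv2
from station import *
def shot(c,fn=None):
    s=sense(); d=capture(c)
    if fn: cv2.imwrite('pics/'+fn,d['pixels'])
    if 'hand_eye' in d:
        H=np.array(d['hand_eye']); R=np.array(s['ee_rot']); p=np.array(s['tcp_pos'])
        d['Rc']=R@H[:3,:3]; d['tc']=R@H[:3,3]+p
    else:
        R=np.array(d['R']); d['Rc']=R.T; d['tc']=-R.T@np.array(d['t'])
    return d
def cloud(d):
    h,w=d['depth'].shape
    u,v=np.meshgrid(np.arange(w),np.arange(h))
    K=np.array([[d['fx'],0,d['cx']],[0,d['fy'],d['cy']],[0,0,1.]])
    n=cv2.undistortPoints(np.stack([u,v],-1).reshape(-1,1,2).astype(float),K,np.array([d['k1'],0,0,0.])).reshape(h,w,2)
    z=d['depth'][...,None]
    P=np.concatenate([n*z,z],-1)@d['Rc'].T+d['tc']
    P[d['depth']==0]=np.nan
    return P
E
python3 - <<'E'
from h import *
np.set_printoptions(precision=4,suppress=True)
print(sense(),finger_overhang)
a=shot('scene');b=shot('side')
cv2.imwrite('pics/a.png',a['pixels']);cv2.imwrite('pics/b.png',b['pixels'])
np.savez('c.npz',a=cloud(a),b=cloud(b))
for t in ['clamp_fixture','bay','handle','lever_pad','pliers','hex_keys','spare_wheel','screwdriver']:
  for c in ['scene','side']:
    print(t,c,[(np.round(x['point'],4),round(x['conf'],2)) for x in tip_of(t,c)[:2]],[(np.round(x['point'],4),round(x['conf'],2)) for x in spot_in(t,c)[:1]])
E
```

```text
{'time_s': 0.0, 'joints': array([-60.47  ,  22.091 ,   0.3809,  -0.0291, -68.4104, -14.8172]), 'joint_velocities': array([ 0.1234,  0.1145,  0.0276, -0.0199,  0.0535,  0.0325]), 'effort': array([ -0.0003, -39.0667,  18.741 ,   4.2201,   0.0112,  -0.0002]), 'tcp_pos': array([ 0.1586, -0.604 ,  0.2465]), 'ee_rot': array([[-0.9673, -0.2538, -0.0006],
       [-0.2538,  0.9673,  0.0021],
       [ 0.0001,  0.0022, -1.    ]]), 'wrist_force': array([-1.3272, -0.6368,  0.1605]), 'moment': array([ 0.0161,  0.0048, -0.0474]), 'gripper_force': 0.0, 'gripper_width': 1.0021193066192442} 0.025
clamp_fixture scene [(array([ 0.4279, -0.2779, -0.0013]), 0.59)] [(array([ 0.4127, -0.2856,  0.0118]), 0.76)]
clamp_fixture side [(array([ 0.4285, -0.2784, -0.0021]), 0.64)] [(array([ 0.4395, -0.2694,  0.0116]), 0.8)]
bay scene [(array([ 0.5548, -0.0901,  0.0113]), 0.78)] [(array([ 0.5418, -0.1069,  0.0488]), 0.61)]
bay side [(array([ 0.5582, -0.0857,  0.0096]), 0.75)] [(array([ 0.5611, -0.0948,  0.0308]), 0.83)]
handle scene [(array([ 0.5473, -0.1557,  0.0507]), 0.66)] [(array([ 0.5362, -0.1061,  0.0408]), 0
[... 333 characters left out ...]
(array([ 0.5616, -0.011 ,  0.0088]), 0.62)] []
pliers side [(array([ 0.5617, -0.0181,  0.0099]), 0.69)] [(array([ 0.5664, -0.0224,  0.0196]), 0.74)]
hex_keys scene [(array([ 0.3427, -0.3235,  0.0018]), 0.6)] [(array([ 0.3317, -0.3145,  0.0151]), 0.98)]
hex_keys side [] [(array([ 0.4567, -0.0297,  0.0624]), 0.49)]
spare_wheel scene [(array([ 0.6377, -0.2262, -0.0042]), 0.9)] [(array([ 0.6385, -0.231 ,  0.0054]), 0.69)]
spare_wheel side [(array([ 0.6351, -0.2278, -0.0003]), 0.75)] []
screwdriver scene [(array([ 0.5419, -0.3872,  0.001 ]), 0.57)] [(array([ 0.4913, -0.3929,  0.022 ]), 0.52)]
screwdriver side [(array([ 0.5389, -0.3917,  0.0034]), 0.45)] [(array([ 0.5289, -0.3835,  0.0161]), 0.7)]
```

View pictures.

View pics/a.png

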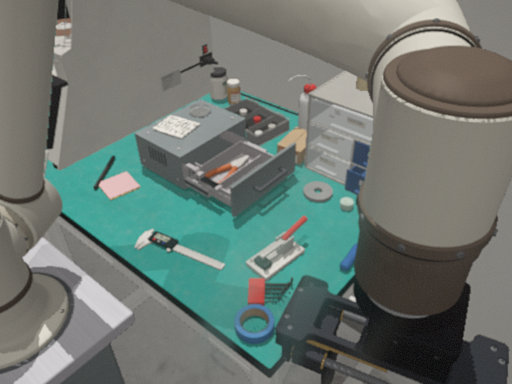

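View pics/b.png

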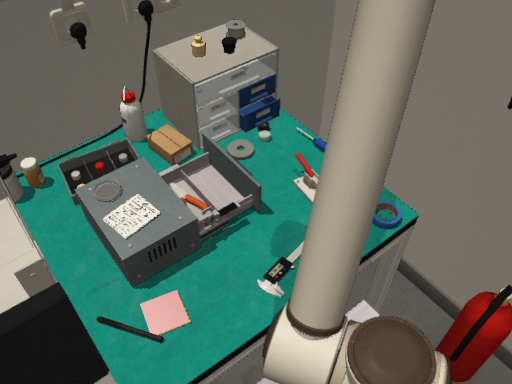

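Scene view: the fixture sits at about (275,257) with its red handle tip at (303,220). The tray is open, with its front panel around (262,178), the bay at (238,183) and the orange pliers at (215,170). The side view shows the same tray at (215,195). Next I measure the yaws from the depth clouds.

```bash
python3 - <<'E'
from h import *
np.set_printoptions(precision=4,suppress=True)
z=np.load('c.npz')
for k in 'ab':
    P=z[k].reshape(-1,3); I=cv2.cvtColor(cv2.imread(f'pics/{k}.png'),cv2.COLOR_BGR2HSV).reshape(-1,3).astype(int); P_=P
    ok=~np.isnan(P[:,0])
    near=ok&(np.hypot(P[:,0]-.43,P[:,1]+.28)<.1)
    bench=near&(abs(P[:,2])<.005)
    m=near&(P[:,2]>.006)&(P[:,2]<.08)
    red=m&((I[:,0]<8)|(I[:,0]>172))&(I[:,1]>150)&(P[:,0]>.38)
    print(k,'bench z',np.median(P[bench,2]),'n',m.sum(),'red',red.sum(),P[red].mean(0) if red.any() else '', P[red].max(0) if red.any() else '')
    base=m&(P[:,2]<.014)&(P[:,0]>.37)&(I[:,1]<90)
    if base.sum()>20: print('base rect',base.sum(),cv2.minAreaRect(P[base,:2].astype(np.float32)*1000))
    # tray walls tops
    t=ok&(P[:,2]>.086)&(P[:,2]<.098)&(P[:,0]>.42)&(P[:,0]<.70)&(P[:,1]>-.19)&(P[:,1]<-.08)
    if t.sum()>10: print('panel top',t.sum(),cv2.minAreaRect(P[t,:2].astype(np.float32)*1000),np.median(P[t,2]))
E
```

```text
a bench z 0.0013421640285374847 n 1718 red 1 [ 0.4932 -0.2877  0.0619] [ 0.4932 -0.2877  0.0619]
base rect 604 ((420.3911437988281, -292.69512939453125), (100.00952911376953, 100.69805145263672), 0.7067497968673706)
panel top 380 ((576.76806640625, -138.23855590820312), (53.35076904296875, 256.5793151855469), 78.1795883178711) 0.0920670034611295
b bench z 0.0007179510581546422 n 565 red 120 [ 0.4651 -0.2776  0.0531] [ 0.4988 -0.2707  0.0638]
base rect 255 ((432.5463562011719, -265.9375), (41.40253829956055, 80.24933624267578), 82.91490936279297)
panel top 360 ((576.7728271484375, -135.10482788085938), (52.15269088745117, 259.19244384765625), 77.1301498413086) 0.09186313095529908
```

Call:
{"api": "servo_tool", "payload": {
  "slide": [
    [-0.033,0.0235,-0.005],
    [-0.066,0.047,-0.01],
    [-0.099,0.0705,-0.015],
    [-0.132,0.094,-0.02],
    [-0.165,0.1175,-0.025]
  ],
  "spin": [0,0,0,0,0],
  "grip": [0,0,0,0,0]
}}

```text
time_s: 2.12
tcp_pos: [0.2893, -0.4474, 0.2729]
ee_rot: [[-0.967, -0.253, 0.0], [-0.253, 0.967, -0.0], [-0.0, -0.0, -1.0]]
wrist_force: [0.6, -1.3, -1.5]
gripper_width: 1.002
gripper_force: 0.0
```

Call:
{"api": "servo_tool", "payload": {
  "slide": [
    [-0.033,0.0235,-0.005],
    [-0.066,0.047,-0.01],
    [-0.099,0.0705,-0.015],
    [-0.132,0.094,-0.02],
    [-0.165,0.1175,-0.025]
  ],
  "spin": [0,0,0,0,0],
  "grip": [0,0,0,0,0]
}}

```text
time_s: 2.53
tcp_pos: [0.4191, -0.2916, 0.2982]
ee_rot: [[-0.967, -0.254, 0.001], [-0.254, 0.967, -0.0], [-0.001, -0.001, -1.0]]
wrist_force: [-0.9, -0.1, 0.2]
gripper_width: 0.998
gripper_force: 0.0
```

```bash
python3 - <<'E'
from h import *
np.set_printoptions(precision=4,suppress=True)
w=shot('wrist','w1.png'); s=sense();print(s['tcp_pos'],s['ee_rot'],s['time_s'],s['joints']);print(w['hand_eye'])
np.save('w1.npy',cloud(w))
P=cloud(w);print(P[192,256],P[0,0],P[-1,0],P[0,-1],P[-1,-1])
for t in ['clamp_fixture','bay','handle','lever_pad','pliers']:
  print(t,[(np.round(x['point'],4),round(x['conf'],2)) for x in tip_of(t,'wrist')[:2]],[(np.round(x['point'],4),round(x['conf'],2)) for x in spot_in(t,'wrist')[:1]])
E
```

```text
[ 0.4236 -0.2882  0.2992] [[-0.9657 -0.2595  0.0052]
 [-0.2595  0.9657 -0.0005]
 [-0.0049 -0.0018 -1.    ]] 2.5833 [-16.0874   8.8436 -10.2511  -0.0572 -70.6114 -58.8532]
[[ 0.0002 -0.9547 -0.2977  0.0822]
 [ 1.      0.      0.0007  0.0002]
 [-0.0007 -0.2977  0.9547 -0.1369]
 [ 0.      0.      0.      1.    ]]
[ 0.4606 -0.2833  0.0519] [ 0.3174 -0.819  -0.2669] [ 0.407  -0.3473  0.3837] [ 0.1112  0.0485 -0.1682] [ 0.3806 -0.2506  0.3845]
clamp_fixture [(array([ 0.4302, -0.276 ,  0.0012]), 0.91), (array([ 0.5542, -0.1548,  0.0597]), 0.19)] []
bay [] [(array([ 0.4967, -0.0858,  0.0454]), 0.65)]
handle [(array([ 0.5497, -0.1575,  0.0558]), 0.89)] [(array([ 0.4993, -0.0881,  0.0478]), 0.98)]
lever_pad [(array([ 0.4587, -0.0478,  0.0567]), 0.93)] [(array([ 0.4568, -0.0539,  0.0575]), 0.56)]
pliers [] []
```

View pics/w1.png

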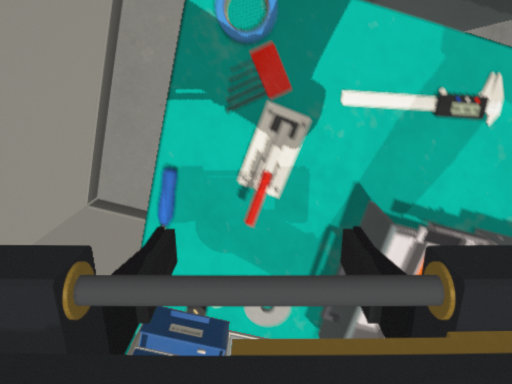

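Wrist view: the base spans (245..310, 103..195), with the red handle running from (265,175) to (250,222). I fit its pose from the depth next.

```bash
python3 - <<'E'
from h import *
np.set_printoptions(precision=4,suppress=True)
P=np.load('w1.npy'); img=cv2.imread('pics/w1.png');I=cv2.cvtColor(img,cv2.COLOR_BGR2HSV).astype(int)
m=np.zeros(P.shape[:2],bool);m[95:232,230:318]=1
red=m&((I[...,0]<8)|(I[...,0]>172))&(I[...,1]>150)
red[:160]=0
print('red',red.sum(),P[red].mean(0)); q=P[red];print(q[q[:,0].argmax()],q[q[:,0].argmin()])
c=np.linalg.svd(q[:,:2]-q[:,:2].mean(0))[2][0];print('red yaw',np.degrees(np.arctan2(c[1],c[0])))
b=m&(P[...,2]>.006)&(P[...,2]<.016)&(I[...,1]<100)
b=cv2.morphologyEx(b.astype(np.uint8),cv2.MORPH_OPEN,np.ones((3,3)))>0
print('base',b.sum(),np.median(P[b][:,2]),cv2.minAreaRect(P[b][:,:2].astype(np.float32)*1000))
k=m&(P[...,2]>.02)&(P[...,2]<.1)
print('upper',k.sum(),P[k].mean(0),P[k].max(0))
print('bench',np.nanmedian(P[100:200,330:380,2]))
E
```

```text
red 395 [nan nan nan]
[nan nan nan] [nan nan nan]Traceback (most recent call last):
  File "<stdin>", line 8, in <module>
    u, s, vh = gufunc(a, signature=signature)
               ~~~~~~^^^^^^^^^^^^^^^^^^^^^^^^
    raise LinAlgError("SVD did not converge")
numpy.linalg.LinAlgError: SVD did not converge
```

```bash
cat > fx.py <<'E'
from h import *
np.set_printoptions(precision=4,suppress=True)
P=np.load('w1.npy'); img=cv2.imread('pics/w1.png');I=cv2.cvtColor(img,cv2.COLOR_BGR2HSV).astype(int)
ok=~np.isnan(P[...,0])
m=np.zeros(P.shape[:2],bool);m[95:232,230:318]=1;m&=ok
red=m&((I[...,0]<8)|(I[...,0]>172))&(I[...,1]>150)
red[:160]=0
q=P[red];print('red',red.sum(),q.mean(0)); print(q[q[:,0].argmax()],q[q[:,0].argmin()])
c=np.linalg.svd(q[:,:2]-q[:,:2].mean(0))[2][0];print('red yaw',np.degrees(np.arctan2(c[1],c[0])))
b=m&(P[...,2]>.004)&(P[...,2]<.018)&(I[...,1]<100)
b=cv2.morphologyEx(b.astype(np.uint8),cv2.MORPH_OPEN,np.ones((3,3)))>0
print('base',b.sum(),np.median(P[b][:,2]),cv2.minAreaRect(P[b][:,:2].astype(np.float32)*1000))
k=m&(P[...,2]>.02)&(P[...,2]<.1)
print('upper',k.sum(),P[k].mean(0),P[k].max(0))
print('bench',np.nanmedian(P[100:200,330:380,2]))
E
python3 fx.py
```

```text
red 392 [ 0.4671 -0.2788  0.0505]
[ 0.5224 -0.2732 -0.0012] [ 0.4365 -0.2762  0.0453]
red yaw -5.0412195181847075
base 2524 0.009968928016022366 ((414.63214111328125, -275.01116943359375), (58.12636184692383, 110.62081146240234), 83.50341033935547)
upper 1662 [ 0.4251 -0.2768  0.04  ] [ 0.4987 -0.2546  0.0624]
bench -0.0002510718268185774
```

Call:
{"api": "servo_tool", "payload": {
  "slide": [
    [-0.03,0.0252,0],
    [-0.06,0.0504,0],
    [-0.09,0.0756,0],
    [-0.12,0.1008,0],
    [-0.15,0.126,0]
  ],
  "spin": [0,0,0,0,0],
  "grip": [0,0,0,0,0]
}}

```text
time_s: 3.5
tcp_pos: [0.5318, -0.1326, 0.2977]
ee_rot: [[-0.968, -0.253, 0.0], [-0.253, 0.968, -0.0], [-0.0, -0.0, -1.0]]
wrist_force: [0.9, -0.4, 0.1]
gripper_width: 1.001
gripper_force: 0.0
```

Call:
{"api": "servo_tool", "payload": {
  "slide": [
    [-0.03,0.0252,0],
    [-0.06,0.0504,0],
    [-0.075,0.063,0],
    [-0.075,0.063,0],
    [-0.075,0.063,0]
  ],
  "spin": [0,0,0,0,0],
  "grip": [0,0,0,0,0]
}}

```text
time_s: 3.92
tcp_pos: [0.588, -0.0532, 0.2968]
ee_rot: [[-0.967, -0.255, -0.002], [-0.255, 0.967, -0.0], [0.002, 0.0, -1.0]]
wrist_force: [-0.1, -1.0, -0.3]
gripper_width: 0.999
gripper_force: 0.0
```

```bash
python3 - <<'E'
from h import *
np.set_printoptions(precision=4,suppress=True)
w=shot('wrist','w2.png'); s=sense();print(s['tcp_pos'],s['ee_rot'],s['time_s'])
P=cloud(w);np.save('w2.npy',P)
for t in ['bay','handle','lever_pad','pliers']:
  print(t,[(np.round(x['point'],4),round(x['conf'],2)) for x in tip_of(t,'wrist')[:2]],[(np.round(x['point'],4),round(x['conf'],2)) for x in spot_in(t,'wrist')[:1]])
E
```

```text
[ 0.5875 -0.054   0.2972] [[-0.9673 -0.2536 -0.0011]
 [-0.2536  0.9673 -0.0003]
 [ 0.0012 -0.     -1.    ]] 3.9667
bay [(array([ 0.5534, -0.087 ,  0.0084]), 0.94)] [(array([ 0.5379, -0.071 ,  0.0101]), 0.79)]
handle [(array([ 0.5522, -0.1561,  0.0564]), 0.86)] [(array([ 0.539 , -0.07  ,  0.0126]), 0.83)]
lever_pad [(array([ 0.459 , -0.0487,  0.0585]), 0.83)] [(array([ 0.4588, -0.0354,  0.0607]), 0.83)]
pliers [] [(array([ 0.5411, -0.0122,  0.0229]), 0.73)]
```

View pics/w2.png

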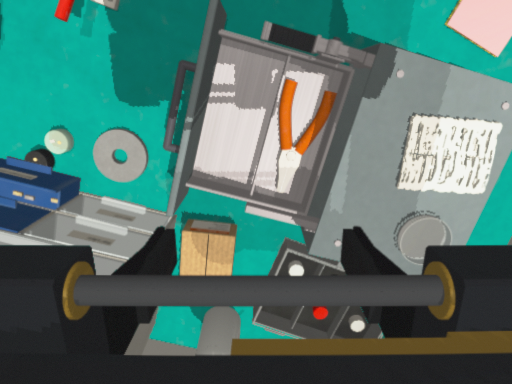

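Wrist view over the tray: the front bay is at (235,115), the pliers at (305,130), the pad at (290,37) with its riser at (325,47), and the bow handle at (178,105). I get the tray axes from the depth.

```bash
python3 - <<'E'
from h import *
np.set_printoptions(precision=4,suppress=True)
P=np.load('w2.npy');I=cv2.imread('pics/w2.png')
def rect(name,z0,z1,r0,r1,c0,c1,extra=None):
    m=np.zeros(P.shape[:2],bool);m[r0:r1,c0:c1]=1
    with np.errstate(invalid='ignore'): m&=(P[...,2]>z0)&(P[...,2]<z1)
    if extra is not None:m&=extra
    n,l,st,_=cv2.connectedComponentsWithStats(cv2.morphologyEx(m.astype(np.uint8),cv2.MORPH_OPEN,np.ones((2,2))))
    k=1+st[1:,4].argmax();m=l==k
    (cx,cy),(a,b),t=cv2.minAreaRect(P[m][:,:2].astype(np.float32)*1000)
    print(name,m.sum(),'z',np.median(P[m][:,2]),'c',cx,cy,'size',a,b,'ang',t)
rect('floor front',.005,.015,35,205,185,275)
rect('walls45',.040,.049,20,235,185,370)
rect('divider',.030,.040,35,205,240,300)
rect('paneltop',.086,.098,0,230,150,240)
rect('pad',.053,.066,15,60,262,318,I.max(2)<60)
rect('handle',.045,.065,50,165,160,195)
rect('unit',.094,.106,40,260,300,512)
for u,v in [(290,38),(275,32),(310,44),(320,46),(330,50),(345,55)]: print(u,v,P[v,u],I[v,u])
E
```

```text
floor front 8887 z nan c 556.9628295898438 -86.51402282714844 size 75.54915618896484 168.790771484375 ang 87.03759002685547
walls45 1694 z nan c 578.7564697265625 -30.996498107910156 size 57.77949905395508 252.49383544921875 ang 48.00465774536133
divider 326 z nan c 551.7210083007812 -46.34477996826172 size 4.719332695007324 161.7002716064453 ang 89.8039321899414
paneltop 1951 z nan c 576.7915649414062 -137.49615478515625 size 3.141233444213867 260.3290100097656 ang 86.03948974609375
pad 764 z nan c 458.1484680175781 -49.42747497558594 size 47.9747428894043 15.635815620422363 ang 89.84220123291016
handle 928 z nan c 565.5899047851562 -145.45071411132812 size 29.246810913085938 114.83158111572266 ang 82.39845275878906
unit 24110 z nan c 529.2904663085938 107.83834075927734 size 231.11741638183594 273.1949157714844 ang 40.98506546020508
290 38 [ 0.4586 -0.0539  0.0621] [43 41 40]
275 32 [ 0.457  -0.07    0.0615] [42 41 42]
310 44 [ 0.4586 -0.0326  0.0607] [40 40 40]
320 46 [ 0.4592 -0.0235  0.0707] [137 140 145]
330 50 [ 0.461  -0.0139  0.077 ] [126 128 134]
345 55 [0.4616 0.0018 0.0773] [127 129 135]
```

Call:
{"api": "servo_tool", "payload": {
  "slide": [
    [0.0281,-0.0251,0],
    [0.0563,-0.0503,0],
    [0.0844,-0.0754,0],
    [0.1126,-0.1006,0],
    [0.1407,-0.1257,0]
  ],
  "spin": [4.2,8.5,12.7,17,21.2],
  "grip": [0,0,0,0,0]
}}

```text
time_s: 4.78
tcp_pos: [0.4824, -0.212, 0.2978]
ee_rot: [[-0.993, 0.116, 0.001], [0.116, 0.993, -0.0], [-0.001, -0.0, -1.0]]
wrist_force: [1.2, 0.3, -0.3]
gripper_width: 0.998
gripper_force: 0.0
```

Call:
{"api": "servo_tool", "payload": {
  "slide": [
    [0.012,-0.024,0.025],
    [0.024,-0.048,0.05],
    [0.0367,-0.072,0.075],
    [0.0367,-0.072,0.08],
    [0.0367,-0.072,0.08]
  ],
  "spin": [0,0,0,0,0],
  "grip": [0,0,0,0,0]
}}

```text
time_s: 5.2
tcp_pos: [0.4371, -0.2788, 0.2157]
ee_rot: [[-0.993, 0.116, -0.004], [0.116, 0.993, 0.001], [0.004, 0.001, -1.0]]
wrist_force: [0.6, -0.4, 0.1]
gripper_width: 0.999
gripper_force: 0.0
```

```bash
python3 - <<'E'
from h import *
np.set_printoptions(precision=4,suppress=True)
w=shot('wrist','w3.png'); s=sense();print(s['tcp_pos'],s['ee_rot'],s['time_s'])
P=cloud(w);np.save('w3.npy',P)
print([(np.round(x['point'],4),round(x['conf'],2)) for x in tip_of('clamp_fixture','wrist')[:2]])
with np.errstate(invalid='ignore'):
  I=cv2.cvtColor(w['pixels'],cv2.COLOR_BGR2HSV)
  m=(P[...,2]>.005)&(P[...,2]<.016)&(P[...,0]>.34)&(P[...,0]<.5)&(abs(P[...,1]+.277)<.06)&(I[...,1]<100)
n,l,st,_=cv2.connectedComponentsWithStats(cv2.morphologyEx(m.astype(np.uint8),cv2.MORPH_OPEN,np.ones((3,3))))
m=l==1+st[1:,4].argmax()
print(m.sum(),cv2.minAreaRect(P[m][:,:2].astype(np.float32)*1000))
E
```

```text
[ 0.4387 -0.2787  0.2173] [[-0.9935  0.1141 -0.0009]
 [ 0.1141  0.9935 -0.0001]
 [ 0.0009 -0.0002 -1.    ]] 5.25
[(array([ 0.4317, -0.2756, -0.0001]), 0.85)]
4044 ((414.21893310546875, -275.38446044921875), (58.14409255981445, 109.49150085449219), 83.53749084472656)
```

View pics/w3.png

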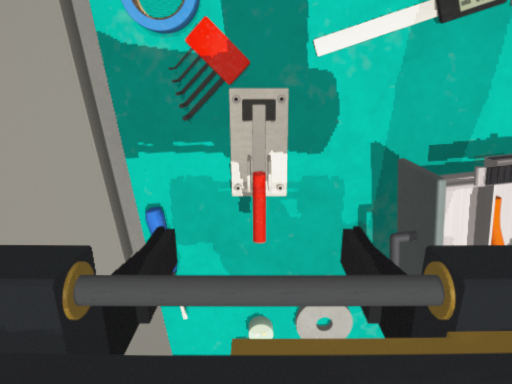

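The fixture is axis-aligned at (258,140) and the TCP is over the uprights to within 1 mm. I go down and grip.

Call:
{"api": "servo_tool", "payload": {
  "slide": [
    [0,0,0.04],
    [0,0,0.08],
    [0,0,0.115],
    [0,0,0.145],
    [0,0,0.16]
  ],
  "spin": [0,0,0,0,0],
  "grip": [0,0,0,0,0]
}}

```text
time_s: 5.72
tcp_pos: [0.4392, -0.277, 0.0554]
ee_rot: [[-0.994, 0.112, -0.002], [0.112, 0.994, 0.001], [0.002, 0.001, -1.0]]
wrist_force: [-0.4, -0.8, 0.8]
gripper_width: 1.004
gripper_force: 0.0
```

Call:
{"api": "servo_tool", "payload": {
  "slide": [
    [0,0,0.008],
    [0,0,0.0145],
    [0,0,0.0145],
    [0,0,0.0145],
    [0,0,0.0145]
  ],
  "spin": [0,0,0,0,0],
  "grip": [0,0,1,1,1]
}}

```text
time_s: 6.13
tcp_pos: [0.4404, -0.2784, 0.0445]
ee_rot: [[-0.994, 0.112, 0.003], [0.112, 0.994, -0.001], [-0.003, -0.001, -1.0]]
wrist_force: [0.1, -0.2, 0.5]
gripper_width: 0.853
gripper_force: 0.0
```

Call:
{"api": "servo_tool", "payload": {
  "slide": [
    [0,0,0],
    [0,0,0],
    [0,0,0],
    [0,0,0],
    [0,0,0]
  ],
  "spin": [0,0,0,0,0],
  "grip": [1,1,1,1,1]
}}

```text
time_s: 6.55
tcp_pos: [0.4392, -0.2782, 0.0432]
ee_rot: [[-0.994, 0.113, 0.0], [0.113, 0.994, -0.0], [-0.0, -0.0, -1.0]]
wrist_force: [-0.3, -0.0, 0.1]
gripper_width: 0.477
gripper_force: 0.0
```

Call:
{"api": "servo_tool", "payload": {
  "slide": [
    [0,0,0],
    [0,0,0],
    [0,0,0],
    [0,0,0],
    [0,0,0]
  ],
  "spin": [0,0,0,0,0],
  "grip": [1,1,1,1,1]
}}

```text
time_s: 6.97
tcp_pos: [0.4391, -0.2782, 0.043]
ee_rot: [[-0.994, 0.113, -0.0], [0.113, 0.994, -0.0], [0.0, -0.0, -1.0]]
wrist_force: [-0.1, -0.3, -1.0]
gripper_width: 0.261
gripper_force: 30.0
```

Call:
{"api": "servo_tool", "payload": {
  "slide": [
    [0,0,0],
    [0,0,-0.01],
    [0,0,-0.03],
    [0,0,-0.06],
    [0,0,-0.09]
  ],
  "spin": [0,0,0,0,0],
  "grip": [1,1,1,1,1]
}}

```text
time_s: 7.38
tcp_pos: [0.4378, -0.2776, 0.1333]
ee_rot: [[-0.994, 0.113, -0.004], [0.113, 0.994, 0.002], [0.004, 0.001, -1.0]]
wrist_force: [1.6, -0.4, -3.6]
gripper_width: 0.266
gripper_force: 30.0
```

Call:
{"api": "servo_tool", "payload": {
  "slide": [
    [-0.01,0.02,-0.03],
    [-0.025,0.05,-0.045],
    [-0.043,0.085,-0.045],
    [-0.061,0.12,-0.045],
    [-0.079,0.155,-0.045]
  ],
  "spin": [0,0,0,0,0],
  "grip": [1,1,1,1,1]
}}

```text
time_s: 7.8
tcp_pos: [0.535, -0.1314, 0.1787]
ee_rot: [[-0.993, 0.114, 0.0], [0.114, 0.993, 0.001], [0.0, 0.001, -1.0]]
wrist_force: [1.4, -0.3, -3.4]
gripper_width: 0.264
gripper_force: 30.0
```

Call:
{"api": "servo_tool", "payload": {
  "slide": [
    [-0.0166,0.0328,0],
    [-0.0251,0.0488,0],
    [-0.0251,0.0488,0],
    [-0.0251,0.0488,0],
    [-0.0251,0.0488,0]
  ],
  "spin": [-1.5,-3.5,-3.5,-3.5,-3.5],
  "grip": [1,1,1,1,1]
}}

```text
time_s: 8.22
tcp_pos: [0.5644, -0.0878, 0.1776]
ee_rot: [[-0.999, 0.053, -0.002], [0.053, 0.999, 0.0], [0.002, -0.0, -1.0]]
wrist_force: [-0.5, 0.3, -3.5]
gripper_width: 0.262
gripper_force: 30.0
```

```bash
python3 - <<'E'
from h import *
np.set_printoptions(precision=4,suppress=True)
w=shot('wrist','w4.png');a=shot('side','s4.png'); s=sense();print(s['tcp_pos'],s['ee_rot'],s['time_s'],s['wrist_force'])
for c in ['wrist','side']:
  for t in ['bay','clamp_fixture','lever_pad']: print(c,t,[(np.round(x['point'],4),round(x['conf'],2)) for x in tip_of(t,c)[:2]])
v=np.hstack([cv2.resize(cv2.imread('pics/'+f),(400,300)) for f in ['w4.png','s4.png']]);cv2.imwrite('pics/v4.png',v)
E
```

```text
[ 0.5645 -0.0884  0.1779] [[-0.9986  0.0538 -0.0011]
 [ 0.0538  0.9986  0.    ]
 [ 0.0011 -0.     -1.    ]] 8.3167 [ 0.246  -0.7041 -3.1591]
wrist bay []
wrist clamp_fixture [(array([ 0.5579, -0.0872,  0.1325]), 0.91)]
wrist lever_pad [(array([ 0.4602, -0.0496,  0.0569]), 0.92)]
side bay [(array([ 0.5573, -0.0823,  0.0105]), 0.63), (array([ 0.4608, -0.0478,  0.0601]), 0.39)]
side clamp_fixture []
side lever_pad [(array([ 0.4625, -0.0486,  0.0608]), 0.55), (array([ 0.5394, -0.3922, -0.0022]), 0.22)]
```

View pics/v4.png

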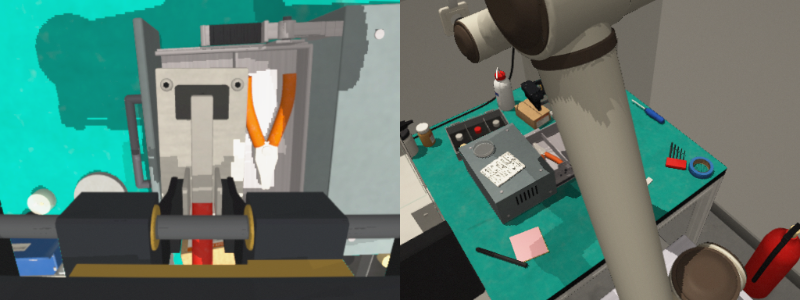

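Call:
{"api": "servo_tool", "payload": {
  "slide": [
    [-0.001,0.001,0.02],
    [-0.001,0.001,0.045],
    [-0.001,0.001,0.065],
    [-0.001,0.001,0.078],
    [-0.001,0.001,0.083]
  ],
  "spin": [0,0,0,0,0],
  "grip": [1,1,1,1,1]
}}

```text
time_s: 9.03
tcp_pos: [0.5651, -0.0867, 0.0926]
ee_rot: [[-0.999, 0.053, -0.005], [0.053, 0.999, -0.0], [0.005, -0.0, -1.0]]
wrist_force: [-0.1, 0.2, -3.7]
gripper_width: 0.261
gripper_force: 30.0
```

```bash
python3 - <<'E'
from h import *
np.set_printoptions(precision=4,suppress=True)
w=shot('wrist','w5.png'); s=sense();print(s['tcp_pos'],s['time_s'],s['wrist_force'])
P=cloud(w);np.save('w5.npy',P)
ex=np.array([.0523,.9986]);ey=np.array([-.9986,.0523]);o=np.array([.5565,-.087])
d=P[...,:2]-o;X=d@ex;Y=d@ey;Z=P[...,2]
# profile across tray x at tray y = 40..60 mm
with np.errstate(invalid='ignore'):
  for y0 in (.035,.05,.06,.075):
    m=(abs(Y-y0)<.004)
    print(y0,[(b,round(float(np.nanmedian(Z[m&(abs(X*1000-b)<1)])),3)) for b in range(-54,54,3) if (m&(abs(X*1000-b)<1)).sum()>2])
E
```

```text
[ 0.5654 -0.0867  0.0929] 9.0833 [-0.0722  0.0823 -3.7812]
0.035 [(-51, 0.091), (-48, 0.092), (-45, 0.092), (-42, 0.06), (-39, 0.01), (-36, 0.01), (-27, 0.059), (-24, 0.06), (-21, 0.059), (-18, 0.06), (-15, 0.059), (-12, 0.059), (-9, 0.059), (-6, 0.06), (-3, 0.088), (0, 0.088), (3, 0.088), (6, 0.088), (9, 0.06), (12, 0.06), (15, 0.06), (18, 0.06), (21, 0.059), (24, 0.06), (27, 0.06), (30, 0.059), (36, 0.034), (42, 0.019), (45, 0.023), (48, 0.024), (51, 0.024)]
0.05 [(-51, 0.091), (-48, 0.092), (-45, 0.091), (-42, 0.01), (-39, 0.01), (-36, 0.01), (-27, 0.059), (-24, 0.059), (-21, 0.06), (-18, 0.06), (-15, 0.071), (-12, 0.072), (-9, 0.072), (-6, 0.072), (-3, 0.088), (0, 0.088), (3, 0.088), (6, 0.088), (9, 0.072), (12, 0.072), (15, 0.072), (18, 0.06), (21, 0.059), (24, 0.06), (27, 0.06), (30, 0.059), (36, 0.035), (42, 0.022), (45, 0.024), (48, 0.024), (51, 0.023)]
0.06 [(-51, 0.091), (-48, 0.091), (-45, 0.079), (-42, 0.009), (-39, 0.01), (-36, 0.01), (-27, 0.059), (-24, 0.061), (-21, 0.062), (-18, 0.06), (-15, 0.07), (-12, 0.071), (-9, 0.071), (-6, 0.071), (-3, 0.072), (0, 0.072), (3, 0.072), (6, 0.072), (9, 0.071), (12, 0.071), (15, 0.071), (18, 0.059), (21, 0.062), (24, 0.062), (27, 0.06), (30, 0.059), (36, 0.035), (39, 0.02), (42, 0.022), (45, 0.024), (48, 0.024), (51, 0.023)]
0.075 [(-51, 0.091), (-48, 0.091), (-45, 0.067), (-42, 0.01), (-39, 0.01), (-36, 0.01), (-33, 0.01), (-30, 0.01), (-27, 0.01), (-24, 0.01), (-21, 0.01), (-18, 0.01), (-15, 0.01), (-12, 0.01), (-9, 0.01), (-6, 0.01), (-3, 0.01), (0, 0.01), (3, 0.01), (6, 0.01), (9, 0.01), (12, 0.01), (15, 0.01), (18, 0.01), (21, 0.01), (24, 0.01), (27, 0.01), (30, 0.01), (33, 0.022), (36, 0.034), (42, 0.01), (45, 0.009), (48, 0.01), (51, 0.01)]
```

View pics/w5.png

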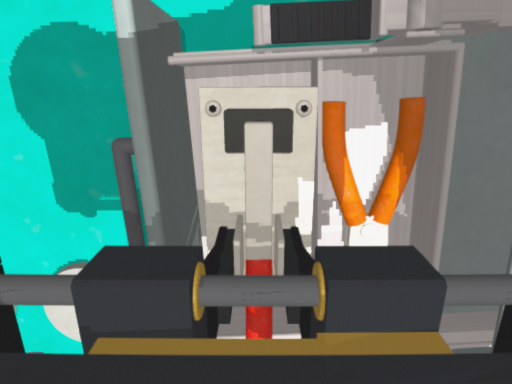

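The fixture is parallel to the divider at x=318, but the bay runs from -43 to +34 mm in tray x, so I shift 5 mm towards the panel and then lower.

Call:
{"api": "servo_tool", "payload": {
  "slide": [
    [0,-0.003,0],
    [0,-0.0055,0.003],
    [0,-0.0055,0.012],
    [0,-0.0055,0.021],
    [0,-0.0055,0.028]
  ],
  "spin": [0,0,0,0,0],
  "grip": [1,1,1,1,1]
}}

```text
time_s: 9.5
tcp_pos: [0.566, -0.092, 0.0663]
ee_rot: [[-0.999, 0.053, -0.0], [0.053, 0.999, 0.0], [0.0, 0.0, -1.0]]
wrist_force: [0.1, 0.0, -3.7]
gripper_width: 0.261
gripper_force: 30.0
```

Call:
{"api": "servo_tool", "payload": {
  "slide": [
    [0,0,0.004],
    [0,0,0.007],
    [0,0,0.009],
    [0,0,0.01],
    [0,0,0.01]
  ],
  "spin": [0,0,0,0,0],
  "grip": [1,1,1,1,1]
}}

```text
time_s: 9.92
tcp_pos: [0.5664, -0.0919, 0.0569]
ee_rot: [[-0.999, 0.052, -0.0], [0.052, 0.999, -0.0], [0.0, -0.0, -1.0]]
wrist_force: [-0.4, 0.9, -4.1]
gripper_width: 0.259
gripper_force: 30.0
```

Call:
{"api": "servo_tool", "payload": {
  "slide": [
    [0,0,0.001],
    [0,0,0.002],
    [0,0,0.003],
    [0,0,0.0035],
    [0,0,0.0035]
  ],
  "spin": [0,0,0,0,0],
  "grip": [1,1,1,1,1]
}}

```text
time_s: 10.33
tcp_pos: [0.5662, -0.092, 0.0535]
ee_rot: [[-0.999, 0.052, -0.0], [0.052, 0.999, -0.0], [0.0, -0.0, -1.0]]
wrist_force: [0.4, 0.6, -3.3]
gripper_width: 0.262
gripper_force: 30.0
```

Call:
{"api": "servo_tool", "payload": {
  "slide": [
    [0,0,0],
    [0,0,0],
    [0,0,0],
    [0,0,0],
    [0,0,0]
  ],
  "spin": [0,0,0,0,0],
  "grip": [0.6,0.6,0.6,0.6,0.6]
}}

```text
time_s: 10.75
tcp_pos: [0.5666, -0.0919, 0.0539]
ee_rot: [[-0.999, 0.052, 0.001], [0.052, 0.999, 0.0], [-0.001, 0.0, -1.0]]
wrist_force: [0.6, -0.8, 0.1]
gripper_width: 0.392
gripper_force: 0.0
```

Call:
{"api": "servo_tool", "payload": {
  "slide": [
    [0,0,-0.005],
    [0,0,-0.015],
    [0,0,-0.035],
    [0,0,-0.07],
    [0,0,-0.11]
  ],
  "spin": [0,0,0,0,0],
  "grip": [0.6,0.6,0.6,0.6,0.6]
}}

```text
time_s: 11.17
tcp_pos: [0.5651, -0.092, 0.1639]
ee_rot: [[-0.999, 0.052, -0.004], [0.052, 0.999, -0.0], [0.004, -0.001, -1.0]]
wrist_force: [1.4, 0.6, 0.1]
gripper_width: 0.398
gripper_force: 0.0
```

Call:
{"api": "servo_tool", "payload": {
  "slide": [
    [0,0,-0.03],
    [0,0,-0.065],
    [0,0,-0.09],
    [0,0,-0.09],
    [0,0,-0.09]
  ],
  "spin": [0,0,0,0,0],
  "grip": [1,1,1,1,1]
}}

```text
time_s: 11.58
tcp_pos: [0.5669, -0.0919, 0.2565]
ee_rot: [[-0.999, 0.052, 0.005], [0.052, 0.999, 0.001], [-0.005, 0.001, -1.0]]
wrist_force: [-0.4, 0.5, -0.8]
gripper_width: 0.11
gripper_force: 0.0
```

```bash
python3 - <<'E'
from h import *
np.set_printoptions(precision=4,suppress=True)
w=shot('wrist','w6.png'); s=sense();print(s['tcp_pos'],s['time_s'],s['wrist_force'],s['gripper_width'])
P=cloud(w);np.save('w6.npy',P)
for t in ['clamp_fixture','bay','handle','lever_pad','pliers']:
  print(t,[(np.round(x['point'],4),round(x['conf'],2)) for x in tip_of(t,'wrist')[:2]])
I=w['pixels']
with np.errstate(invalid='ignore'):
  m=(P[...,2]>.054)&(P[...,2]<.066)&(abs(P[...,0]-.459)<.02)&(abs(P[...,1]+.05)<.04)&(I.max(2)<70)
print('pad',m.sum(),np.median(P[m],0),cv2.minAreaRect(P[m][:,:2].astype(np.float32)*1000))
E
```

```text
[ 0.566  -0.0918  0.2544] 11.6333 [ 0.5305 -0.2765 -0.0396] 0.06718438863342532
clamp_fixture [(array([ 0.5581, -0.0904,  0.0115]), 0.89)]
bay []
handle [(array([ 0.5532, -0.1574,  0.055 ]), 0.61)]
lever_pad [(array([ 0.4597, -0.0473,  0.0592]), 0.84)]
pliers [(array([ 0.5591, -0.0117,  0.0092]), 0.86)]
pad 960 [ 0.4576 -0.0523  0.0609] ((457.63787841796875, -52.2216796875), (45.374568939208984, 16.46924591064453), 89.57135009765625)
```

View pics/w6.png

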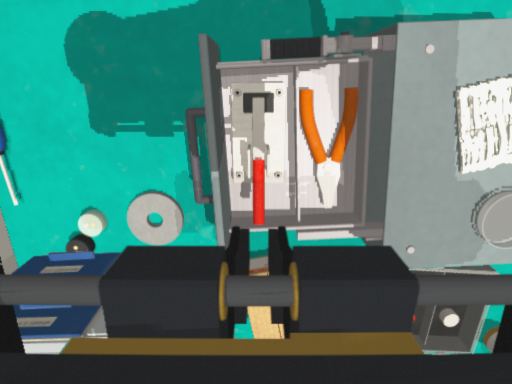

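The fixture stands upright in the front bay at (258,150), with the pliers untouched and the pad at (295,47). I move over to the lever pad.

Call:
{"api": "servo_tool", "payload": {
  "slide": [
    [0.03,0.01,0],
    [0.065,0.022,0.02],
    [0.1,0.033,0.05],
    [0.11,0.0363,0.08],
    [0.11,0.0363,0.11]
  ],
  "spin": [0,0,0,0,0],
  "grip": [1,1,1,1,1]
}}

```text
time_s: 12.3
tcp_pos: [0.4545, -0.0496, 0.1424]
ee_rot: [[-0.999, 0.051, -0.002], [0.051, 0.999, 0.001], [0.002, 0.001, -1.0]]
wrist_force: [0.1, -0.1, -1.3]
gripper_width: 0.01
gripper_force: 0.0
```

Call:
{"api": "servo_tool", "payload": {
  "slide": [
    [0,0,0.02],
    [0,0,0.035],
    [0,0,0.045],
    [0,0,0.05],
    [0,0,0.053]
  ],
  "spin": [0,0,0,0,0],
  "grip": [1,1,1,1,1]
}}

```text
time_s: 12.72
tcp_pos: [0.4579, -0.0501, 0.0895]
ee_rot: [[-0.999, 0.052, -0.002], [0.052, 0.999, -0.001], [0.002, -0.001, -1.0]]
wrist_force: [0.1, 0.4, 0.2]
gripper_width: 0.007
gripper_force: 0.0
```

Call:
{"api": "servo_tool", "payload": {
  "slide": [
    [0,0,0.002],
    [0,0,0.004],
    [0,0,0.006],
    [0,0,0.007],
    [0,0,0.007]
  ],
  "spin": [0,0,0,0,0],
  "grip": [1,1,1,1,1]
}}

```text
time_s: 13.13
tcp_pos: [0.459, -0.0494, 0.0843]
ee_rot: [[-0.999, 0.052, 0.002], [0.052, 0.999, 0.001], [-0.002, 0.001, -1.0]]
wrist_force: [-1.5, 3.4, 5.1]
gripper_width: 0.002
gripper_force: 2.6
```

Call:
{"api": "servo_tool", "payload": {
  "slide": [
    [0,0,0.001],
    [0,0,0.002],
    [0,0,0.003],
    [0,0,0.003],
    [0,0,0.003]
  ],
  "spin": [0,0,0,0,0],
  "grip": [1,1,1,1,1]
}}

```text
time_s: 13.55
tcp_pos: [0.4593, -0.0494, 0.0817]
ee_rot: [[-0.999, 0.051, 0.003], [0.051, 0.999, 0.001], [-0.003, 0.001, -1.0]]
wrist_force: [-1.5, 3.2, 7.4]
gripper_width: 0.007
gripper_force: 3.2
```

Call:
{"api": "servo_tool", "payload": {
  "slide": [
    [0,0,0.001],
    [0,0,0.0018],
    [0,0.001,0.0018],
    [0,0.003,0.0018],
    [0,0.005,0.0018]
  ],
  "spin": [0,0,0,0,0],
  "grip": [1,1,1,1,1]
}}

```text
time_s: 13.97
tcp_pos: [0.4595, -0.0451, 0.0797]
ee_rot: [[-0.999, 0.052, 0.002], [0.052, 0.999, -0.0], [-0.002, -0.0, -1.0]]
wrist_force: [-0.2, -2.1, 5.3]
gripper_width: 0.003
gripper_force: 2.7
```

Call:
{"api": "servo_tool", "payload": {
  "slide": [
    [0,0.002,0],
    [0,0.004,0],
    [0,0.006,0],
    [0,0.008,0],
    [0,0.01,0]
  ],
  "spin": [0,0,0,0,0],
  "grip": [1,1,1,1,1]
}}

```text
time_s: 14.38
tcp_pos: [0.4596, -0.0351, 0.0793]
ee_rot: [[-0.999, 0.052, 0.001], [0.052, 0.999, -0.0], [-0.001, -0.0, -1.0]]
wrist_force: [0.8, -2.1, 6.5]
gripper_width: 0.007
gripper_force: 2.8
```

Call:
{"api": "servo_tool", "payload": {
  "slide": [
    [0,0.003,0],
    [0,0.007,0],
    [0,0.011,0],
    [0,0.014,0],
    [0,0.016,0]
  ],
  "spin": [0,0,0,0,0],
  "grip": [1,1,1,1,1]
}}

```text
time_s: 14.8
tcp_pos: [0.4597, -0.0189, 0.079]
ee_rot: [[-0.999, 0.052, -0.001], [0.052, 0.999, -0.0], [0.001, -0.0, -1.0]]
wrist_force: [-0.3, -1.8, 5.1]
gripper_width: 0.003
gripper_force: 2.8
```

```bash
python3 - <<'E'
from h import *
np.set_printoptions(precision=4,suppress=True)
w=shot('wrist','w7.png');shot('side'); s=sense();print(s['tcp_pos'],s['time_s'],s['wrist_force'])
for c in ['wrist','side']:
 for t in ['clamp_fixture','bay','handle','lever_pad','pliers']:
  print(c,t,[(np.round(x['point'],4),round(x['conf'],2)) for x in tip_of(t,c)[:1]])
E
```

```text
[ 0.4598 -0.0186  0.0791] 14.9 [-1.648   1.2858  6.4624]
wrist clamp_fixture []
wrist bay []
wrist handle []
wrist lever_pad [(array([ 0.4576, -0.0187,  0.0492]), 0.62)]
wrist pliers []
side clamp_fixture []
side bay [(array([ 0.561 , -0.0562,  0.0111]), 0.7)]
side handle []
side lever_pad [(array([ 0.4613, -0.018 ,  0.0509]), 0.61)]
side pliers [(array([ 0.4619, -0.0156,  0.0507]), 0.68)]
```

Call:
{"api": "servo_tool", "payload": {
  "slide": [
    [0,-0.001,-0.01],
    [0,-0.002,-0.03],
    [0,-0.002,-0.06],
    [0,-0.002,-0.09],
    [0,-0.002,-0.12]
  ],
  "spin": [0,0,0,0,0],
  "grip": [1,1,1,1,1]
}}

```text
time_s: 15.82
tcp_pos: [0.4592, -0.0208, 0.1994]
ee_rot: [[-0.999, 0.052, -0.002], [0.052, 0.999, 0.0], [0.002, 0.0, -1.0]]
wrist_force: [1.2, 0.5, 0.2]
gripper_width: 0.008
gripper_force: 0.0
```

Call:
{"api": "servo_tool", "payload": {
  "slide": [
    [-0.023,-0.033,-0.01],
    [-0.046,-0.066,-0.02],
    [-0.069,-0.1,-0.03],
    [-0.092,-0.133,-0.03],
    [-0.101,-0.146,-0.03]
  ],
  "spin": [0,0,0,0,0],
  "grip": [1,1,1,1,1]
}}

```text
time_s: 16.23
tcp_pos: [0.5553, -0.1751, 0.2284]
ee_rot: [[-0.998, 0.055, 0.002], [0.055, 0.999, -0.0], [-0.002, -0.0, -1.0]]
wrist_force: [1.0, 0.4, -0.6]
gripper_width: 0.006
gripper_force: 0.0
```

```bash
python3 - <<'E'
from h import *
np.set_printoptions(precision=4,suppress=True)
w=shot('wrist','w8.png');b=shot('side','s8.png');a=shot('scene','c8.png'); s=sense();print(s['tcp_pos'],s['ee_rot'],s['time_s'],s['wrist_force'])
for c in ['wrist','side','scene']:
 for t in ['clamp_fixture','bay','handle','lever_pad','pliers']:
  print(c,t,[(np.round(x['point'],4),round(x['conf'],2)) for x in tip_of(t,c)[:1]])
v=np.hstack([cv2.resize(cv2.imread('pics/'+f),(400,300)) for f in ['w8.png','c8.png']]);cv2.imwrite('pics/v8.png',v)
P=np.vstack([cloud(a).reshape(-1,3),cloud(b).reshape(-1,3),np.load('w2.npy').reshape(-1,3)]);P=P[~np.isnan(P[:,0])]
m=(abs(P[:,0]-.55)<.06)&(P[:,1]>.04)&(P[:,1]<.14)
print('unit top z pct',np.percentile(P[m][:,2],[50,95,99]))
E
```

```text
[ 0.5529 -0.1726  0.2272] [[-0.9985  0.0546 -0.0023]
 [ 0.0546  0.9985  0.001 ]
 [ 0.0024  0.0009 -1.    ]] 16.3833 [ 0.2788  0.225  -0.3728]
wrist clamp_fixture [(array([ 0.5563, -0.0626,  0.0112]), 0.68)]
wrist bay []
wrist handle []
wrist lever_pad [(array([ 0.4542, -0.0173,  0.0546]), 0.65)]
wrist pliers [(array([0.5585, 0.019 , 0.0092]), 0.58)]
side clamp_fixture [(array([ 0.556 , -0.0612,  0.0084]), 0.95)]
side bay [(array([ 0.5582, -0.0537,  0.0098]), 0.76)]
side handle [(array([ 0.5542, -0.1268,  0.0547]), 0.7)]
side lever_pad [(array([ 0.4632, -0.0174,  0.0593]), 0.48)]
side pliers [(array([ 0.5386, -0.3932,  0.0021]), 0.69)]
scene clamp_fixture [(array([ 0.5544, -0.0592,  0.0135]), 0.56)]
scene bay [(array([ 0.5525, -0.0563,  0.0127]), 0.85)]
scene handle [(array([ 0.5494, -0.1252,  0.0537]), 0.56)]
scene lever_pad [(array([ 0.458 , -0.0239,  0.0647]), 0.83)]
scene pliers [(array([0.5609, 0.0171, 0.0106]), 0.76)]
unit top z pct [0.1009 0.1085 0.5069]
```

View pics/v8.png

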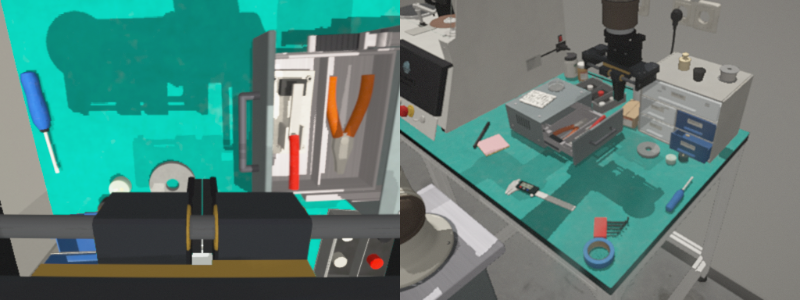

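Travel is 30 mm, the handle is at about (0.552, -0.126), and the fixture and pliers are in place. I go down in front of the handle.

Call:
{"api": "servo_tool", "payload": {
  "slide": [
    [0,0,0.035],
    [0,0,0.075],
    [0,0,0.11],
    [0,0,0.14],
    [0,0,0.157]
  ],
  "spin": [0,0,0,0,0],
  "grip": [1,1,1,1,1]
}}

```text
time_s: 17.55
tcp_pos: [0.5509, -0.1719, 0.068]
ee_rot: [[-0.999, 0.053, -0.006], [0.053, 0.999, 0.001], [0.006, 0.001, -1.0]]
wrist_force: [-1.4, -0.4, -0.4]
gripper_width: 0.008
gripper_force: 0.0
```

Call:
{"api": "servo_tool", "payload": {
  "slide": [
    [0,0.005,0],
    [0,0.01,0],
    [0,0.015,0],
    [0,0.02,0],
    [0,0.023,0]
  ],
  "spin": [0,0,0,0,0],
  "grip": [1,1,1,1,1]
}}

```text
time_s: 17.97
tcp_pos: [0.5555, -0.1482, 0.0736]
ee_rot: [[-0.999, 0.051, 0.004], [0.051, 0.999, -0.0], [-0.004, 0.0, -1.0]]
wrist_force: [-0.6, -0.2, -0.2]
gripper_width: 0.005
gripper_force: 0.0
```

Call:
{"api": "servo_tool", "payload": {
  "slide": [
    [0,0.003,0],
    [0,0.006,0],
    [0,0.009,0],
    [0,0.012,0],
    [0,0.015,0]
  ],
  "spin": [0,0,0,0,0],
  "grip": [1,1,1,1,1]
}}

```text
time_s: 18.38
tcp_pos: [0.5551, -0.1345, 0.0722]
ee_rot: [[-0.999, 0.052, 0.0], [0.052, 0.999, -0.001], [-0.0, -0.001, -1.0]]
wrist_force: [-0.2, -2.0, 2.0]
gripper_width: 0.005
gripper_force: 1.1
```

Call:
{"api": "servo_tool", "payload": {
  "slide": [
    [0,0.005,0],
    [0,0.011,0],
    [0,0.017,0],
    [0,0.023,0],
    [0,0.029,0]
  ],
  "spin": [0,0,0,0,0],
  "grip": [1,1,1,1,1]
}}

```text
time_s: 18.8
tcp_pos: [0.5561, -0.1044, 0.0715]
ee_rot: [[-0.999, 0.052, -0.001], [0.052, 0.999, 0.0], [0.001, 0.0, -1.0]]
wrist_force: [-1.5, -3.3, 1.6]
gripper_width: 0.007
gripper_force: 1.2
```

Call:
{"api": "servo_tool", "payload": {
  "slide": [
    [0,0.006,0],
    [0,0.012,0],
    [0,0.018,0],
    [0,0.024,0],
    [0,0.03,0]
  ],
  "spin": [0,0,0,0,0],
  "grip": [1,1,1,1,1]
}}

```text
time_s: 19.22
tcp_pos: [0.5577, -0.0746, 0.0714]
ee_rot: [[-0.999, 0.052, -0.001], [0.052, 0.999, 0.0], [0.001, -0.0, -1.0]]
wrist_force: [-2.2, -3.4, -0.9]
gripper_width: 0.004
gripper_force: 1.2
```

Call:
{"api": "servo_tool", "payload": {
  "slide": [
    [0,0.006,0],
    [0,0.012,0],
    [0,0.018,0],
    [0,0.023,0],
    [0,0.027,0]
  ],
  "spin": [0,0,0,0,0],
  "grip": [1,1,1,1,1]
}}

```text
time_s: 19.63
tcp_pos: [0.5599, -0.0475, 0.0718]
ee_rot: [[-0.999, 0.052, 0.001], [0.052, 0.999, 0.0], [-0.001, 0.0, -1.0]]
wrist_force: [-1.0, -3.5, -0.8]
gripper_width: 0.004
gripper_force: 1.2
```

```bash
python3 - <<'E'
from h import *
np.set_printoptions(precision=4,suppress=True)
shot('side');shot('scene'); s=sense();print(s['tcp_pos'],s['time_s'],s['wrist_force'])
for c in ['side','scene']:
 for t in ['handle','lever_pad','bay']:
  print(c,t,[(np.round(x['point'],4),round(x['conf'],2)) for x in tip_of(t,c)[:1]])
E
```

```text
[ 0.5609 -0.0471  0.0721] 19.7333 [0.5357 0.4366 0.6405]
side handle []
side lever_pad []
side bay []
scene handle [(array([ 0.5515, -0.031 ,  0.0507]), 0.71)]
scene lever_pad []
scene bay [(array([0.5551, 0.034 , 0.0126]), 0.71)]
```

Call:
{"api": "servo_tool", "payload": {
  "slide": [
    [0,0.003,0],
    [0,0.006,0],
    [0,0.009,0],
    [0,0.012,0],
    [0,0.014,0]
  ],
  "spin": [0,0,0,0,0],
  "grip": [1,1,1,1,1]
}}

```text
time_s: 20.45
tcp_pos: [0.5601, -0.034, 0.0718]
ee_rot: [[-0.999, 0.052, -0.001], [0.052, 0.999, -0.0], [0.001, -0.0, -1.0]]
wrist_force: [0.6, -2.5, 1.0]
gripper_width: 0.006
gripper_force: 1.2
```

Call:
{"api": "servo_tool", "payload": {
  "slide": [
    [0,0.0012,0],
    [0,0.0024,0],
    [0,0.0036,0],
    [0,0.0048,0],
    [0,0.006,0]
  ],
  "spin": [0,0,0,0,0],
  "grip": [1,1,1,1,1]
}}

```text
time_s: 20.87
tcp_pos: [0.5603, -0.0282, 0.0716]
ee_rot: [[-0.999, 0.052, -0.001], [0.052, 0.999, -0.0], [0.001, -0.0, -1.0]]
wrist_force: [-1.3, -1.6, 1.1]
gripper_width: 0.004
gripper_force: 1.0
```

Call:
{"api": "servo_tool", "payload": {
  "slide": [
    [0,0.001,0],
    [0,0.002,0],
    [0,0.003,0],
    [0,0.004,0],
    [0,0.005,0]
  ],
  "spin": [0,0,0,0,0],
  "grip": [1,1,1,1,1]
}}

```text
time_s: 21.28
tcp_pos: [0.5606, -0.0232, 0.0716]
ee_rot: [[-0.999, 0.052, -0.001], [0.052, 0.999, -0.0], [0.001, -0.0, -1.0]]
wrist_force: [-1.6, -3.6, 0.8]
gripper_width: 0.006
gripper_force: 1.0
```

Call:
{"api": "servo_tool", "payload": {
  "slide": [
    [0,0.001,0],
    [0,0.002,0],
    [0,0.003,0],
    [0,0.004,0],
    [0,0.005,0]
  ],
  "spin": [0,0,0,0,0],
  "grip": [1,1,1,1,1]
}}

```text
time_s: 21.7
tcp_pos: [0.5608, -0.0196, 0.0716]
ee_rot: [[-0.999, 0.051, -0.002], [0.051, 0.999, -0.002], [0.002, -0.002, -1.0]]
wrist_force: [-0.4, -12.4, -0.1]
gripper_width: 0.006
gripper_force: 5.9
```

Call:
{"api": "servo_tool", "payload": {
  "slide": [
    [0,0.0005,0],
    [0,0.001,0],
    [0,0.001,0],
    [0,0.001,0],
    [0,0.001,0]
  ],
  "spin": [0,0,0,0,0],
  "grip": [1,1,1,1,1]
}}

```text
time_s: 22.12
tcp_pos: [0.5607, -0.0196, 0.0716]
ee_rot: [[-0.999, 0.052, -0.002], [0.052, 0.999, -0.003], [0.002, -0.003, -1.0]]
wrist_force: [-0.5, -12.0, 0.1]
gripper_width: 0.004
gripper_force: 5.8
```

Call:
{"api": "servo_tool", "payload": {
  "slide": [
    [0,-0.005,0],
    [0,-0.015,0],
    [0,-0.03,0],
    [0,-0.055,0],
    [0,-0.085,0]
  ],
  "spin": [0,0,0,0,0],
  "grip": [1,1,1,1,1]
}}

```text
time_s: 22.53
tcp_pos: [0.5582, -0.1019, 0.0723]
ee_rot: [[-0.999, 0.049, 0.003], [0.049, 0.999, 0.001], [-0.003, 0.001, -1.0]]
wrist_force: [0.7, -0.4, 0.4]
gripper_width: 0.008
gripper_force: 0.0
```

Call:
{"api": "servo_tool", "payload": {
  "slide": [
    [0,-0.02,-0.03],
    [0,-0.04,-0.065],
    [0,-0.06,-0.1],
    [0,-0.06,-0.13],
    [0,-0.06,-0.16]
  ],
  "spin": [0,0,0,0,0],
  "grip": [1,1,1,1,1]
}}

```text
time_s: 22.95
tcp_pos: [0.5542, -0.1633, 0.2341]
ee_rot: [[-0.999, 0.054, 0.004], [0.054, 0.999, 0.0], [-0.004, 0.001, -1.0]]
wrist_force: [0.8, 1.0, -0.4]
gripper_width: 0.001
gripper_force: 0.0
```

```bash
python3 - <<'E'
from h import *
np.set_printoptions(precision=4,suppress=True)
f=['w9.png','c9.png'];w=shot('wrist',f[0]);c=shot('scene',f[1]); s=sense();print(s['tcp_pos'],s['time_s'],s['wrist_force'])
for c in ['wrist','scene']:
  print(c,[(np.round(x['point'],4),round(x['conf'],2)) for x in tip_of('handle',c)[:1]])
cv2.imwrite('pics/v9.png',np.hstack([cv2.resize(cv2.imread('pics/'+x),(400,300)) for x in f]))
E
```

```text
[ 0.5574 -0.1631  0.2385] 23.05 [ 0.6469  0.8811 -0.1094]
wrist [(array([ 0.553 , -0.0055,  0.0555]), 0.64)]
scene [(array([ 0.5507, -0.0073,  0.05  ]), 0.56)]
```

View pics/v9.png

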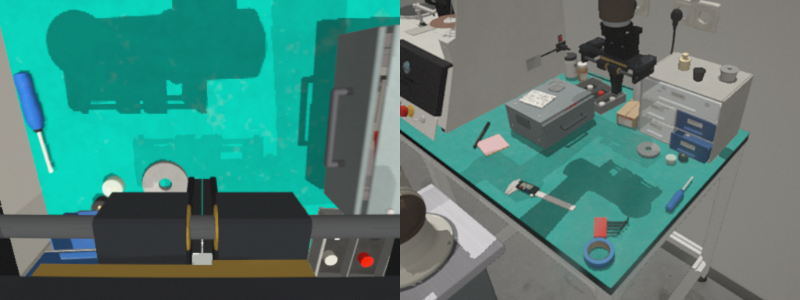

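The scene view shows the panel shut against the unit at (560,115) on the right. The wrist view has a reddish spot near (376,138), so I check for a gap numerically.

```bash
python3 - <<'E'
from h import *
np.set_printoptions(precision=3,suppress=True)
w=shot('wrist');P=cloud(w);I=w['pixels']
for v in (110,175,200):
  print(v,[(u,*np.round(P[v,u,1:],3).tolist(),I[v,u].tolist()) for u in range(420,512,5)])
E
```

```text
110 [(420, 0.014, 0.0, [97, 109, 10]), (425, 0.019, -0.001, [89, 96, 47]), (430, 0.015, 0.02, [76, 77, 72]), (435, 0.013, 0.033, [73, 74, 70]), (440, 0.014, 0.04, [75, 75, 71]), (445, 0.013, 0.051, [73, 74, 70]), (450, 0.014, 0.058, [73, 75, 70]), (455, 0.014, 0.066, [73, 73, 69]), (460, 0.014, 0.074, [75, 75, 70]), (465, 0.014, 0.081, [73, 74, 70]), (470, 0.015, 0.086, [73, 75, 69]), (475, 0.016, 0.092, [152, 156, 145]), (480, 0.02, 0.092, [159, 162, 152]), (485, 0.055, 0.044, [100, 107, 111]), (490, 0.057, 0.049, [107, 112, 114]), (495, 0.026, 0.101, [188, 192, 179]), (500, 0.031, 0.1, [189, 194, 182]), (505, 0.035, 0.101, [190, 192, 180]), (510, 0.039, 0.1, [188, 191, 180])]
175 [(420, -0.008, 0.059, [91, 89, 90]), (425, -0.004, 0.06, [102, 99, 99]), (430, 0.014, 0.034, [74, 75, 71]), (435, 0.015, 0.043, [76, 77, 72]), (440, 0.015, 0.051, [75, 78, 72]), (445, 0.015, 0.061, [74, 74, 71]), (450, 0.013, 0.072, [74, 75, 70]), (455, 0.014, 0.078, [75, 75, 70]), (460, 0.014, 0.086, [72, 73, 69]), (465, 0.015, 0.092, [130, 132, 125]), (470, 0.019, 0.092, [161, 165, 153]), (475, 0.049, 0.
[... 277 characters left out ...]
)]
200 [(420, -0.006, 0.059, [115, 111, 113]), (425, 0.013, 0.03, [76, 79, 73]), (430, 0.014, 0.039, [78, 79, 75]), (435, 0.014, 0.048, [76, 77, 73]), (440, 0.014, 0.058, [77, 79, 74]), (445, 0.015, 0.065, [76, 78, 73]), (450, 0.014, 0.076, [74, 77, 71]), (455, 0.013, 0.085, [74, 76, 71]), (460, 0.014, 0.091, [91, 92, 86]), (465, 0.018, 0.092, [164, 168, 157]), (470, 0.075, 0.01, [124, 126, 132]), (475, 0.082, 0.009, [119, 122, 130]), (480, 0.025, 0.1, [183, 189, 175]), (485, 0.029, 0.101, [186, 189, 177]), (490, 0.034, 0.1, [186, 190, 177]), (495, 0.039, 0.099, [184, 189, 176]), (500, 0.042, 0.101, [184, 191, 176]), (505, 0.048, 0.099, [186, 188, 176]), (510, 0.052, 0.099, [185, 189, 176])]
```

The panel face is at y = 0.014 and the unit's mouth at about 0.024. That 10 mm gap equals 160 − 150, so the tray is at full travel, and it stopped firmly at 12 N. I hand in the job.

```bash
python3 -c "from station import *; print(finish_job())"
```

```text
the job is handed in; nothing more can be done
None
```

The job is handed in at about 23 s: the fixture stood upright in the front bay before the push, the slide was released with the lever held down, and the tray measures as fully home, closed gently, with the pliers still in the rear bay when last seen (tray about 30 mm in) and the other tools left alone.

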